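# Find the heavy side of a shaker rotor and hold it down

### The job

The paddle rotor of our clay-pebble shaker has a weight shut up inside it, off to one side, and nothing outside shows where. Turn the rotor by its paddles to feel which side is heavy, bring the heavy side straight down, and finish still gripping a paddle, holding the rotor still like that so I can fit the drive belt. Leave the carton, the bottle and the screwdriver where they are.

Things in the scene. Friction and masses are not known exactly. Their poses are not given: they have to be found in the camera images.
- stand: Grey bearing stand fixed to the bench, origin on the bench right under the hub's middle. Base plate 200 x 200 x 12 mm, centred at x = -20 mm. One post at x = -80 to -50 mm, 64 mm wide; its bearing head (x = -82 to -48 mm) reaches 197 mm up. x runs level from the post towards the rotor's free face, z up, y across the rotor's face.
- axle (a point): Middle of the rotor, on the axle, 165 mm above the bench; fixed to the stand, axes as the stand's; the axle is along x. The bearing is stiff, the rotor stays where it is left: turning the hub takes 0.36 N m of steady drag, plus up to 0.2 to 0.3 N m (weight level with the axle) when the weight rises, or less by as much when it sinks.
- rotor: Paddle ring: closed grey drum, 110 mm across, 50 mm long, with six flat white paddles 60 degrees apart, each 55 to 120 mm from the axle, 44 mm wide along the axle, 8 mm thick. Origin in the drum's middle, x along the axle as the stand's, z along the orange-tipped paddle. Turns endlessly both ways; positive turns carry z towards the stand's -y.
- hub: Hub with the hidden weight, seen as a black disc 72 mm across, 10 mm proud of the drum's free face, with an orange line along its z axis; origin and x as the rotor's. The paddle ring drives it through a rubber bush that gives 0.25 rad per N m (up to 0.3 rad), so the paddles run ahead of the hub by the effort felt. Unloaded, line and orange-tipped paddle agree.
- mark (a point): Outer end of the one paddle whose last 20 mm is orange, 120 mm from the axle. Orange tip and line only serve to read angles and say nothing of the weight, whose place in the hub is drawn anew each time, anywhere round; it starts 45 degrees or more away from straight down.
- carton: Bystander: a closed cardboard carton, 100 x 140 x 55 mm, lying on the bench; origin at the centre of its underside.
- nutrient: Bystander: a green bottle with white cap, 60 mm across, 150 mm high, standing; origin at the centre of its underside.
- driver: Bystander: a red-handled screwdriver, 200 mm long, 26 mm thick at the handle, lying on the bench; origin under its middle, x along its length.

How it is judged (in metres and radians):
On the way:
1. the rotor has been turned: its orange mark has moved by 40 mm or more (distance of mark from where it was at the start of the episode above 0.04 m), for 0.1 s.
At the end, for the whole second after the job is handed in: The weight in the hub points straight down to within 0.3 rad (17 degrees), the rotor is still (under 0.05 rad/s), and the fingers grip it (over 4 N) (z of weight_c0 in the frame of axle below -0.03248 m and contact force between the fingers and rotor above 4 N and angular speed of rotor below 0.05 rad/s); the arm keeps its last pose, push and grip.
It fails at once if the carton, bottle or screwdriver is shifted by more than 30 mm (distance of any of carton, nutrient, driver from where it was at the start of the episode above 0.03 m).
It also fails if it takes over 72 s, if anything falls off the work surface, if the arm or the gripper's body presses on something with over 40 N, if the wrist force passes 120 N, or if a joint passes its speed limit or range.

### The arm

A 7-joint arm with a two-finger parallel gripper is mounted at the origin on the work surface. World frame = base frame: x ahead of the robot, y to its left, z up, the work surface at z = 0. Lengths are in mm, angles in degrees, forces in N, time in s.
With the tool pointing down it reaches from about 425 to 950 mm from the base axis. Payload 4.7 kg.
Tool frame: the origin (TCP) lies midway between the tips of the shut fingers; the grasp point (between the pads) lies 19 mm behind it (robot.hold_point_z is the distance from the TCP to the grasp point, in mm); z points along the fingers, y is the line along which they close (so a half turn about z gives the same grasp; the last joint's range is limited). The gripper opens to 87 mm and grips with 3 to 60 N. Pads are 19 mm wide; open, the fingers measure 117 mm over their backs; the gripper's body (75 mm by 190 mm) begins 51 mm behind the grasp point.
Start: joints at [69.964, 26.849, -2.785, 87.806, 1.381, 65.374, -4.715], TCP at [212.892, -640.567, 222.573] pointing down, gripper open.
Joint ranges: [-148.3, 148.3], [-19.14, 114.17], [-79.39, 73.82], [5.75, 140.21], [-59.74, 239.74], [12.07, 113.84], [-152.46, 152.46]. Speed limits (degrees/s): [147.25, 147.25, 180, 180, 180, 180, 180].

### API

Orientations are given as a 3x3 rotation matrix whose columns are the frame's x, y, z axes.
In Python, from station import robot gives the robot as it stands. The module is installed in compiled form; this text tells all that it offers.
- The arm moves only by the tool step_arm, never from a script. Its arguments are lists of equal length, an entry for each row: "delta_rot": the turn, a rotation vector about the tool's x, y, z in rad, a list of three; "dp": the shift along the tool's x, y, z in m, a list of three; "grip": the opening, from 0 (shut) to 1 (fully open). In form: {"delta_rot": [[wx, wy, wz], ...], "dp": [[dx, dy, dz], ...], "grip": [grip, ...]}. A call has 1 to 10 rows; each row is the pose to reach, as a shift and turn from the pose commanded when the call began, along the tool's axes at that moment; what a row does not reach only later rows make up. A row lasts 1/12 s, in which the tool goes at most 41.7 mm and 7.16 degrees, less where a joint would pass 70% of its speed; a pose out of reach is approached as far as the arm can. A call with a gripper value outside its range is refused whole. The fingers move at their own pace and stop on an object; the grip force is fixed at half the most. Time passes only in rows, so rows that repeat a pose let the fingers close. It gives the time, the measured TCP pose, the force, the opening and the grip force at its end, in the units of the state.
- robot.observe(): the state, without advancing time (a new reading comes with each control period).
- robot.camera(name): name is "scene" or "top" or "wrist"; returns (picture, depth): 480x640x3 uint8, blue, green, red; 480x640 float32, mm along the optical axis (not along the pixel's ray), 0 where there is no reading.
- robot.camera_info(name): a dict with "intrinsics" (3x3 intrinsics, pixels), "position" and "attitude" of the camera in the world. Camera axes: x right, y up, looking along -z (the intrinsics and any distortion apply to the point x, -y, -z); pixel columns grow to the right and rows downward; lengths in mm; the calibration is good to about 2 mm. The wrist camera is an equidistant fisheye: a pixel r from the principal point sees the ray r / f radians off the axis. A picture is of the moment at which its call begins: read the wrist's pose just before it. camera_info takes no time and is no camera call; for the wrist camera it gives the pose at the moment of the call.
- robot.close_job(): hands the job in; it is judged then, once.
The state is a dict: "t": time; "qpos": joint angles; "qd": joint speeds; "effort": joint torques, N m; "eef_pos": TCP position; "orientation": TCP orientation; "ft_force": force on the tool from outside, world axes, zero at the start; "moment": the same for the moment, N m; "width": opening from 0.0 (shut) to 1.0 (fully open); "finger_force": force on a finger pad.
Only numpy, scipy, OpenCV 4.12 (cv2) and the standard library are available. Lean on these libraries where they do the work, as an engineer would, in place of code of your own. Each camera call takes 0.05 s, during which the arm holds its last target. There are 200 camera calls.

## Working session

There is one attempt and no reset: what is moved stays moved. The work goes in short steps, Python scripts to look and compute and a tool call to move; the robot and the scene stay as the last step left them, time stands still between calls to the robot, and variables do not carry over. Pictures are saved under pics/ and viewed, at most 10 in all, crops included, and the job is handed in when it is done.

Besides the shell and the picture viewer there is one more tool, called after "Emit:" by a JSON object that holds its "method" and its "body". step_arm: Moves the arm, as the interface text tells. Its arguments: {"type":"object","properties":{"delta_rot":{"type":"array","items":{"type":"array","items":{"type":"number"}}},"dp":{"type":"array","items":{"type":"array","items":{"type":"number"}}},"grip":{"type":"array","items":{"type":"number"}}},"required":["delta_rot","dp","grip"]}

```bash
mkdir -p pics
python3 - <<'E'
from station import robot
import cv2,numpy as np
s=robot.observe(); print(s)
for n in("scene","top"):
    p,d=robot.camera(n); cv2.imwrite(f"pics/{n}0.png",p); np.save(f"{n}_d.npy",d)
    print(n,robot.camera_info(n))
E
```

```text
{'t': 0.0, 'qpos': array([69.96320449, 26.89708779, -2.78335865, 87.87510725,  1.38030843,
       65.37498504, -4.71662294]), 'qd': array([ 0.01955458,  0.00288077, -0.1264138 ,  0.02693699,  0.03353381,
       -0.09353183, -0.01124933]), 'effort': array([ 6.47880461e-05, -5.07970083e+01, -8.05816124e-02, -2.36158597e+01,
       -6.11431198e-02,  3.79430142e-02,  1.91796566e-04]), 'eef_pos': array([ 212.65856435, -639.97930171,  221.49173133]), 'orientation': array([[ 9.48983051e-01,  3.15326316e-01, -6.94539473e-04],
       [ 3.15327073e-01, -9.48981235e-01,  1.85795324e-03],
       [-7.32433764e-05, -1.98217323e-03, -9.99998033e-01]]), 'ft_force': array([ 0.24576775, -0.93541389, -0.15734395]), 'moment': array([-0.0424962 , -0.02897138,  0.010279  ]), 'finger_force': 0.0, 'width': 0.9987716734284741}
scene {'intrinsics': array([[498.24312113,   0.        , 316.17048535],
       [  0.        , 498.24312113, 245.46881246],
       [  0.        ,   0.        ,   1.        ]]), 'position': array([1281.5614357 , -538.96018531,  829.73609512]), 'attitude': array([[ 0.58412233, -0.4735698 ,  0.65919098],
       [ 0.81166428,  0.33932215, -0.47545934],
       [ 0.00148508,  0.81276819,  0.58258533]])}
top {'intrinsics': array([[576.1991623 ,   0.        , 319.3775854 ],
       [  0.        , 576.1991623 , 231.84815691],
       [  0.        ,   0.        ,   1.        ]]), 'position': array([ 269.59687508,  -20.30000616, 1548.79325945]), 'attitude': array([[-0.01441271,  0.98290323, -0.18355792],
       [-0.99966026, -0.01815166, -0.01870531],
       [-0.02171739,  0.18322597,  0.98283091]])}
```

View pics/scene0.png

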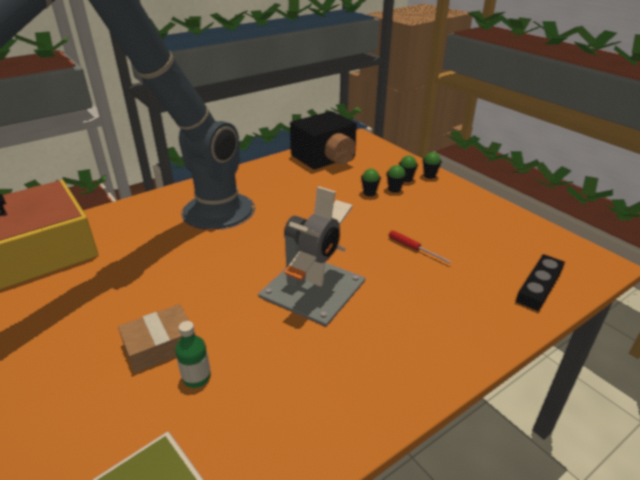

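View pics/top0.png

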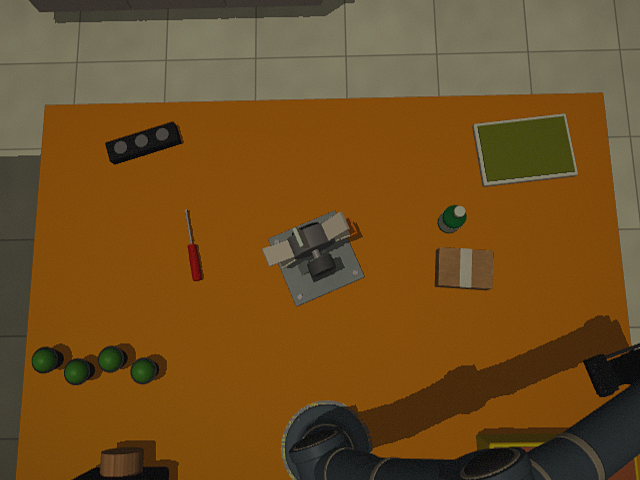

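The scene view shows the rotor at (318,240) with its free face turned away from the robot, and the orange tip near (297,270). In the top view the stand is at (315,258), the driver at (194,245), and the bottle and carton at (452,218) and (465,268). Next I'll locate the stand and the paddle angle.

```bash
cat > h.py <<'E'
import numpy as np,cv2
from station import robot
def cloud(n,d):
    c=robot.camera_info(n);K=c["intrinsics"];v,u=np.mgrid[:480,:640]
    P=np.stack([(u-K[0,2])/K[0,0]*d,-(v-K[1,2])/K[1,1]*d,-d],-1)
    return P@c["attitude"].T+c["position"]
E
python3 - <<'E'
from h import *
C={}
for n in("scene","top"):
    d=np.load(n+"_d.npy");p=cv2.imread(f"pics/{n}0.png");C[n]=(p,cloud(n,d),d>0)
p,P,m=C["top"]
hsv=cv2.cvtColor(p,cv2.COLOR_BGR2HSV)
box=np.zeros(m.shape,bool);box[195:320,250:375]=1
tab=box&(abs(P[...,2])<6);print("table z",np.median(P[tab][:,2]))
pl=box&(hsv[...,1]<90)&(abs(P[...,2]-12)<8)
q=P[pl][:,:2].astype(np.float32);r=cv2.minAreaRect(q);print("plate",pl.sum(),r)
a=np.deg2rad(r[2])
for k in range(4):
    print(np.rad2deg(a+k*np.pi/2))
hd=box&(abs(P[...,2]-197)<5)&(hsv[...,1]<60);print("head",P[hd].mean(0))
# choose x axis closest world +x
ang=min([a+k*np.pi/2 for k in range(-4,4)],key=lambda t:abs(t))
X=np.array([np.cos(ang),np.sin(ang)]);O=np.array(r[0])+20*X
Y=np.array([-X[1],X[0]]);print("O",O,"ang",np.rad2deg(ang))
for n,(u0,u1,v0,v1) in dict(scene=(240,380,170,320),top=(240,380,190,320)).items():
    p,P,m=C[n];hsv=cv2.cvtColor(p,cv2.COLOR_BGR2HSV)
    L=P.copy();L[...,0]=(P[...,:2]-O)@X;L[...,1]=(P[...,:2]-O)@Y;L[...,2]-=165
    b=np.zeros(m.shape,bool);b[v0:v1,u0:u1]=1
    rr=np.hypot(L[...,1],L[...,2])
    s=b&(rr>65)&(rr<125)&(abs(L[...,0])<26)&(L[...,2]>-140)
    th=np.rad2deg(np.arctan2(L[...,1],L[...,2]))
    h,e=np.histogram(th[s],np.arange(-180,181,6));print(n,[(int(x),int(c)) for x,c in zip(e,h) if c>3])
    hue=hsv[...,0];o=s&(hue<14)&(hsv[...,1]>150)
    print(" orange",o.sum(),np.median(th[o]) if o.any() else 0, np.median(rr[o]) if o.any() else 0, np.median(L[o],0) if o.any() else 0)
    for lo in range(-180,180,60):
        pass
    w=s&~o
    print(" th mod60",np.rad2deg(np.angle(np.exp(1j*6*np.deg2rad(th[w])).mean()))/6)
E
```

```text
table z 0.3972635645218361
plate 2718 ((487.98663330078125, 20.504730224609375), (200.2034454345703, 199.3893280029297), 22.42256736755371)
22.42256736755371
112.42256736755371
202.4225673675537
292.4225673675537
head [468.4114207   48.03383938 196.90841388]
O [506.47455066  28.13342027] ang 22.42256736755371
scene [(-174, 14), (-168, 306), (-114, 32), (-108, 403), (-54, 66), (-48, 80), (6, 350), (12, 100), (66, 202), (72, 77), (126, 10), (132, 25)]
 orange 169 -105.68507887598558 113.38249364311541 [   4.48375264 -108.56417514  -30.5678058 ]
 th mod60 12.668567463561766
top [(-174, 5), (-168, 11), (-114, 5), (-108, 169), (-102, 15), (-54, 18), (-48, 371), (-42, 14), (6, 115), (12, 55), (60, 5), (66, 384), (72, 50), (126, 68), (132, 16)]
 orange 85 -104.66928070479113 110.48580150798426 [  -5.98842604 -107.11894935  -27.76597242]
 th mod60 12.477903527350747
```

```bash
cat >> h.py <<'E'
import json,os,sys
from scipy.spatial.transform import Rotation as Ro
ang=np.deg2rad(22.42);O=np.array([506.5,28.1,165.])
X=np.array([np.cos(ang),np.sin(ang),0]);Y=np.array([-X[1],X[0],0]);Z=np.array([0,0,1.])
def pose(th,r,x=0):   # th deg from up towards stand +y, TCP radius
    t=np.deg2rad(th);er=Y*np.sin(t)+Z*np.cos(t);et=Y*np.cos(t)-Z*np.sin(t)
    return O+x*X+r*er,np.stack([X,-et,-er],1)
def cmd():
    if os.path.exists("cmd.json"):
        c=json.load(open("cmd.json"));return np.array(c[0]),np.array(c[1])
    a=np.deg2rad(18.38);c,s=np.cos(a),np.sin(a)
    return np.array([212.892,-640.567,222.573]),np.array([[c,s,0],[s,-c,0],[0,0,-1.]])
def plan(poses,save=True):
    p0,R0=cmd();D=[];W=[]
    for p,R in poses:
        D.append(np.round(R0.T@(p-p0)/1000,4).tolist());W.append(np.round(Ro.from_matrix(R0.T@R).as_rotvec(),4).tolist())
    print('"dp":',D,'\n"delta_rot":',W)
    if save: json.dump([(p0+R0@np.array(D[-1])*1000).tolist(),(R0@Ro.from_rotvec(W[-1]).as_matrix()).tolist()],open("cmd.json","w"))
def torque():
    s=robot.observe();p=s["eef_pos"];d=p-O
    th=np.rad2deg(np.arctan2(d@Y,d@Z))
    et=Y*np.cos(np.deg2rad(th))-Z*np.sin(np.deg2rad(th))
    print("t",round(s["t"],2),"th",th.round(2),"r",np.hypot(d@Y,d@Z).round(1),"x",(d@X).round(1),"F",s["ft_force"].round(2),"Ft",(s["ft_force"]@et).round(2),"rxF.X",(np.cross(d/1000,s["ft_force"])@X).round(3),"M.X",(s["moment"]@X).round(3),"w",s["width"],s["finger_force"])
E
python3 -c "
from h import *
plan([pose(12,180)])"
```

```text
"dp": [[0.4868, -0.5793, -0.1185]] 
"delta_rot": [[-0.2094, 0.0074, -0.0703]]
```

Emit:
{"method": "step_arm", "body": {"delta_rot": [[0,0,0],[0,0,0],[0,0,0],[0,0,0],[0,0,0],[0,0,0],[0,0,0],[0,0,0],[0,0,0],[0,0,0]], "dp": [[0.195,-0.232,-0.047],[0.195,-0.232,-0.047],[0.195,-0.232,-0.047],[0.195,-0.232,-0.047],[0.195,-0.232,-0.047],[0.195,-0.232,-0.047],[0.195,-0.232,-0.047],[0.195,-0.232,-0.047],[0.195,-0.232,-0.047],[0.195,-0.232,-0.047]], "grip": [1,1,1,1,1,1,1,1,1,1]}}

```text
t: 0.93
eef_pos: [324.9, -358.5, 269.7]
orientation: [[0.948, 0.317, -0.0], [0.317, -0.948, -0.001], [-0.0, 0.001, -1.0]]
ft_force: [-0.3, -0.3, -0.2]
width: 0.999
finger_force: 0.0
```

Emit:
{"method": "step_arm", "body": {"delta_rot": [[0,0,0],[0,0,0],[0,0,0],[0,0,0],[0,0,0],[0,0,0],[0,0,0],[0,0,0],[0,0,0],[0,0,0]], "dp": [[0.195,-0.232,-0.047],[0.195,-0.232,-0.047],[0.195,-0.232,-0.047],[0.195,-0.232,-0.047],[0.195,-0.232,-0.047],[0.195,-0.232,-0.047],[0.195,-0.232,-0.047],[0.195,-0.232,-0.047],[0.195,-0.232,-0.047],[0.195,-0.232,-0.047]], "grip": [1,1,1,1,1,1,1,1,1,1]}}

```text
t: 1.77
eef_pos: [436.8, -78.7, 316.1]
orientation: [[0.949, 0.314, -0.001], [0.314, -0.949, -0.0], [-0.001, -0.0, -1.0]]
ft_force: [-0.3, -0.7, -0.3]
width: 1.0
finger_force: 0.0
```

Emit:
{"method": "step_arm", "body": {"delta_rot": [[-0.2094,0.0074,-0.0703],[-0.2094,0.0074,-0.0703],[-0.2094,0.0074,-0.0703],[-0.2094,0.0074,-0.0703],[-0.2094,0.0074,-0.0703],[-0.2094,0.0074,-0.0703],[-0.2094,0.0074,-0.0703],[-0.2094,0.0074,-0.0703]], "dp": [[0.0968,-0.1153,-0.0245],[0.0968,-0.1153,-0.0245],[0.0968,-0.1153,-0.0245],[0.0968,-0.1153,-0.0245],[0.0968,-0.1153,-0.0245],[0.0968,-0.1153,-0.0245],[0.0968,-0.1153,-0.0245],[0.0968,-0.1153,-0.0245]], "grip": [1,1,1,1,1,1,1,1]}}

```text
t: 2.43
eef_pos: [492.0, 59.3, 340.3]
orientation: [[0.926, 0.369, 0.077], [0.376, -0.906, -0.194], [-0.002, 0.209, -0.978]]
ft_force: [-0.7, -0.1, -0.5]
width: 0.997
finger_force: 0.0
```

Run:
```python
from h import *
torque();s=robot.observe();c=cmd();print(s["qpos"].round(1),s["eef_pos"]-c[0],Ro.from_matrix(c[1].T@s["orientation"]).as_rotvec())
ci=robot.camera_info("wrist");p,d=robot.camera("wrist");cv2.imwrite("pics/w1.png",p);np.save("w1.npy",d)
print(ci)
plan([pose(12,81)])
```

```text
t 2.43 th 11.09 r 178.6 x -1.5 F [-0.71 -0.08 -0.53] Ft 0.3 rxF.X -0.053 M.X 0.255 w 0.9973218810474508 0.0
[ 17.3   6.7 -39.9 102.2  17.   73.5 -95.3] [-0.219448   -3.39509854 -0.80715043] [-0.00072136 -0.00311591  0.00482626]
{'intrinsics': array([[371.64829954,   0.        , 326.06077446],
       [  0.        , 371.64829954, 237.84731967],
       [  0.        ,   0.        ,   1.        ]]), 'position': array([550.69660786, 118.97512805, 498.1972973 ]), 'attitude': array([[ 0.36777296,  0.91189065,  0.18220453],
       [-0.90620738,  0.30748811,  0.29024   ],
       [ 0.20864141, -0.27185751,  0.93944784]])}
"dp": [[0.0, -0.0, 0.099]] 
"delta_rot": [[0.0, -0.0, 0.0]]
```

View pics/w1.png

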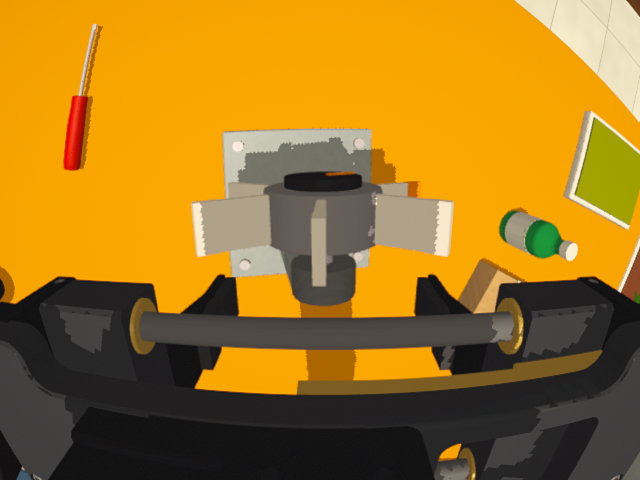

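The wrist picture shows the upper paddle at (319,240), standing between the open fingers at x = 225 and 430. I'll straddle it loosely and push with one finger, so the contact is at the paddle tip and the lever is known.

Run:
```python
from h import *
plan([pose(12,95)])
json.dump([x.tolist() for x in pose(12,95)],open("cmd.json","w"))
for s in(1,-1): plan([pose(12+s*2.5*k,95) for k in(1,2,3,4)],False)
```

```text
"dp": [[0.0, -0.0, -0.014]] 
"delta_rot": [[0.0, -0.0, 0.0]]
"dp": [[-0.0, -0.0041, 0.0001], [0.0, -0.0083, 0.0004], [-0.0, -0.0124, 0.0008], [-0.0, -0.0165, 0.0014]] 
"delta_rot": [[-0.0436, 0.0, 0.0], [-0.0873, -0.0, 0.0], [-0.1309, -0.0, -0.0], [-0.1745, -0.0, 0.0]]
"dp": [[0.0, 0.0041, 0.0001], [-0.0, 0.0083, 0.0004], [-0.0, 0.0124, 0.0008], [-0.0, 0.0165, 0.0014]] 
"delta_rot": [[0.0436, 0.0, -0.0], [0.0873, 0.0, -0.0], [0.1309, 0.0, 0.0], [0.1745, 0.0, 0.0]]
```

Emit:
{"method": "step_arm", "body": {"delta_rot": [[0,0,0],[0,0,0],[0,0,0],[0,0,0],[0,0,0],[0,0,0],[0,0,0],[0,0,0],[0,0,0],[0,0,0]], "dp": [[0,0,0.03],[0,0,0.06],[0,0,0.085],[0,0,0.085],[0,0,0.085],[0,0,0.085],[0,0,0.085],[0,0,0.085],[0,0,0.085],[0,0,0.085]], "grip": [1,1,1,1,0.3,0.3,0.3,0.3,0.3,0.3]}}

```text
t: 3.32
eef_pos: [499.3, 46.6, 258.7]
orientation: [[0.924, 0.373, 0.081], [0.382, -0.904, -0.192], [0.001, 0.209, -0.978]]
ft_force: [-0.7, -0.3, 0.0]
width: 0.633
finger_force: 0.0
```

Emit:
{"method": "step_arm", "body": {"delta_rot": [[-0.0436,0,0],[-0.0873,0,0],[-0.1309,0,0],[-0.1745,0,0]], "dp": [[0,-0.0041,0.0001],[0,-0.0083,0.0004],[0,-0.0124,0.0008],[0,-0.0165,0.0014]], "grip": [0.3,0.3,0.3,0.3]}}

```text
t: 3.65
eef_pos: [493.3, 60.7, 254.0]
orientation: [[0.925, 0.352, 0.145], [0.381, -0.856, -0.349], [0.001, 0.378, -0.926]]
ft_force: [0.2, -2.0, 1.7]
width: 0.347
finger_force: 1.3
```

Emit:
{"method": "step_arm", "body": {"delta_rot": [[-0.0436,0,0],[-0.0873,0,0],[-0.1309,0,0],[-0.1745,0,0]], "dp": [[0,-0.0041,0.0001],[0,-0.0083,0.0004],[0,-0.0124,0.0008],[0,-0.0165,0.0014]], "grip": [0.3,0.3,0.3,0.3]}}

```text
t: 3.98
eef_pos: [488.1, 73.6, 247.2]
orientation: [[0.925, 0.32, 0.205], [0.38, -0.782, -0.494], [0.002, 0.535, -0.845]]
ft_force: [0.5, -2.5, 2.4]
width: 0.301
finger_force: 2.0
```

Run:
```python
from h import *
torque();s=robot.observe();print(s["qpos"].round(1),s["moment"])
```

```text
t 3.98 th 30.83 r 95.7 x 0.4 F [ 0.55 -2.52  2.36] Ft -3.39 rxF.X 0.325 M.X -0.291 w 0.30110689802803536 2.047442379553104
[   0.8   14.2  -39.6  113.3   42.3   72.1 -125.9] [-0.29592683 -0.04643683 -0.06277557]
```

Emit:
{"method": "step_arm", "body": {"delta_rot": [[-0.0436,0,0],[-0.0873,0,0],[-0.1309,0,0],[-0.1745,0,0]], "dp": [[0,-0.0041,0.0001],[0,-0.0083,0.0004],[0,-0.0124,0.0008],[0,-0.0165,0.0014]], "grip": [0.3,0.3,0.3,0.3]}}

```text
t: 4.32
eef_pos: [482.9, 86.3, 237.2]
orientation: [[0.925, 0.28, 0.257], [0.38, -0.685, -0.622], [0.002, 0.673, -0.74]]
ft_force: [0.5, -1.6, 3.2]
width: 0.3
finger_force: 1.9
```

Run:
```python
from h import *
torque();s=robot.observe();print(s["qpos"].round(1),s["moment"])
```

```text
t 4.32 th 41.03 r 95.7 x 0.4 F [ 0.46 -1.59  3.24] Ft -3.36 rxF.X 0.322 M.X -0.05 w 0.3000628364840546 1.8558111573656788
[  -7.3   18.5  -39.1  114.9   50.4   79.5 -137.6] [-0.07415396  0.04911769 -0.1022177 ]
```

Emit:
{"method": "step_arm", "body": {"delta_rot": [[0.0436,0,0],[0.0873,0,0],[0.1309,0,0],[0.1745,0,0]], "dp": [[0,0.0041,0.0001],[0,0.0083,0.0004],[0,0.0124,0.0008],[0,0.0165,0.0014]], "grip": [0.3,0.3,0.3,0.3]}}

```text
t: 4.65
eef_pos: [487.4, 75.3, 246.1]
orientation: [[0.924, 0.324, 0.203], [0.383, -0.785, -0.488], [0.001, 0.528, -0.849]]
ft_force: [0.1, 0.3, -0.5]
width: 0.3
finger_force: 0.0
```

Emit:
{"method": "step_arm", "body": {"delta_rot": [[0.0436,0,0],[0.0873,0,0],[0.1309,0,0],[0.1745,0,0]], "dp": [[0,0.0041,0.0001],[0,0.0083,0.0004],[0,0.0124,0.0008],[0,0.0165,0.0014]], "grip": [0.3,0.3,0.3,0.3]}}

```text
t: 4.98
eef_pos: [492.7, 62.0, 253.4]
orientation: [[0.924, 0.355, 0.143], [0.382, -0.858, -0.343], [0.001, 0.371, -0.929]]
ft_force: [0.5, 1.3, -2.3]
width: 0.299
finger_force: 1.2
```

Emit:
{"method": "step_arm", "body": {"delta_rot": [[0.0436,0,0],[0.0873,0,0],[0.1309,0,0],[0.1745,0,0]], "dp": [[0,0.0041,0.0001],[0,0.0083,0.0004],[0,0.0124,0.0008],[0,0.0165,0.0014]], "grip": [0.3,0.3,0.3,0.3]}}

```text
t: 5.32
eef_pos: [498.8, 47.4, 258.4]
orientation: [[0.924, 0.374, 0.079], [0.382, -0.905, -0.189], [0.001, 0.205, -0.979]]
ft_force: [-0.6, 1.9, -1.7]
width: 0.3
finger_force: 1.0
```

Emit:
{"method": "step_arm", "body": {"delta_rot": [[0.0436,0,0],[0.0873,0,0],[0.1309,0,0],[0.1745,0,0]], "dp": [[0,0.0041,0.0001],[0,0.0083,0.0004],[0,0.0124,0.0008],[0,0.0165,0.0014]], "grip": [0.3,0.3,0.3,0.3]}}

```text
t: 5.65
eef_pos: [505.1, 32.2, 260.6]
orientation: [[0.924, 0.382, 0.013], [0.382, -0.924, -0.029], [0.001, 0.032, -0.999]]
ft_force: [-1.3, 1.2, -1.6]
width: 0.3
finger_force: 0.9
```

Emit:
{"method": "step_arm", "body": {"delta_rot": [[0.0436,0,0],[0.0873,0,0],[0.1309,0,0],[0.1745,0,0]], "dp": [[0,0.0041,0.0001],[0,0.0083,0.0004],[0,0.0124,0.0008],[0,0.0165,0.0014]], "grip": [0.3,0.3,0.3,0.3]}}

```text
t: 5.98
eef_pos: [511.5, 16.7, 259.9]
orientation: [[0.924, 0.378, -0.053], [0.382, -0.915, 0.131], [0.001, -0.142, -0.99]]
ft_force: [-0.3, 2.0, -0.7]
width: 0.301
finger_force: 0.7
```

Run:
```python
from h import *
torque();s=robot.observe();print(s["qpos"].round(1),s["moment"])
```

```text
t 5.98 th -7.5 r 95.7 x 0.3 F [-0.33  1.98 -0.75] Ft 1.84 rxF.X -0.176 M.X 0.142 w 0.3005045100761635 0.7347981762541167
[ 30.5  15.3 -39.  103.5   1.8  66.6 -75.9] [ 0.14725752  0.01487757 -0.03618203]
```

Emit:
{"method": "step_arm", "body": {"delta_rot": [[0.0436,0,0],[0.0873,0,0],[0.1309,0,0],[0.1745,0,0]], "dp": [[0,0.0041,0.0001],[0,0.0083,0.0004],[0,0.0124,0.0008],[0,0.0165,0.0014]], "grip": [0.3,0.3,0.3,0.3]}}

```text
t: 6.32
eef_pos: [517.8, 1.5, 256.2]
orientation: [[0.924, 0.363, -0.118], [0.382, -0.878, 0.288], [0.001, -0.311, -0.95]]
ft_force: [-0.1, 0.4, -0.1]
width: 0.301
finger_force: 0.6
```

Emit:
{"method": "step_arm", "body": {"delta_rot": [[0.0436,0,0],[0.0873,0,0],[0.1309,0,0],[0.1745,0,0]], "dp": [[0,0.0041,0.0001],[0,0.0083,0.0004],[0,0.0124,0.0008],[0,0.0165,0.0014]], "grip": [0.3,0.3,0.3,0.3]}}

```text
t: 6.65
eef_pos: [523.7, -12.9, 249.6]
orientation: [[0.924, 0.337, -0.179], [0.382, -0.815, 0.436], [0.001, -0.472, -0.882]]
ft_force: [0.1, 0.8, 0.3]
width: 0.299
finger_force: 0.5
```

Emit:
{"method": "step_arm", "body": {"delta_rot": [[0.0436,0,0],[0.0873,0,0],[0.1309,0,0],[0.1745,0,0]], "dp": [[0,0.0041,0.0001],[0,0.0083,0.0004],[0,0.0124,0.0008],[0,0.0165,0.0014]], "grip": [0.3,0.3,0.3,0.3]}}

```text
t: 6.98
eef_pos: [529.1, -26.2, 240.3]
orientation: [[0.925, 0.3, -0.235], [0.381, -0.727, 0.572], [0.001, -0.618, -0.786]]
ft_force: [0.2, 0.5, -0.2]
width: 0.3
finger_force: 0.5
```

Run:
```python
from h import *
torque();s=robot.observe();print(s["qpos"].round(1),s["moment"])
```

```text
t 6.98 th -38.01 r 95.6 x 0.2 F [ 0.19  0.51 -0.19] Ft 0.19 rxF.X -0.018 M.X -0.529 w 0.3004358273680877 0.47244407910511654
[ 42.9  31.3 -39.9  94.7 -14.4  79.1 -58.3] [-0.44315038 -0.3122553  -0.0741227 ]
```

Emit:
{"method": "step_arm", "body": {"delta_rot": [[0.0436,0,0],[0.0873,0,0],[0.1309,0,0],[0.1745,0,0]], "dp": [[0,0.0041,0.0001],[0,0.0083,0.0004],[0,0.0124,0.0008],[0,0.0165,0.0014]], "grip": [0.3,0.3,0.3,0.3]}}

```text
t: 7.32
eef_pos: [533.8, -37.5, 228.9]
orientation: [[0.925, 0.255, -0.283], [0.381, -0.616, 0.689], [0.001, -0.745, -0.667]]
ft_force: [-0.3, 2.3, -1.1]
width: 0.298
finger_force: 0.4
```

Emit:
{"method": "step_arm", "body": {"delta_rot": [[0.0436,0,0],[0.0873,0,0],[0.1309,0,0],[0.1745,0,0]], "dp": [[0,0.0041,0.0001],[0,0.0083,0.0004],[0,0.0124,0.0008],[0,0.0165,0.0014]], "grip": [0.3,0.3,0.3,0.3]}}

```text
t: 7.65
eef_pos: [537.6, -46.9, 215.6]
orientation: [[0.925, 0.201, -0.323], [0.381, -0.488, 0.786], [0.001, -0.85, -0.527]]
ft_force: [0.7, 0.1, 0.4]
width: 0.298
finger_force: 0.5
```

Run:
```python
from h import *
torque();s=robot.observe();print(s["qpos"].round(1),s["moment"])
json.dump([x.tolist() for x in pose(-58,95)],open("cmd.json","w"));c=cmd()
print(s["eef_pos"]-c[0],Ro.from_matrix(c[1].T@s["orientation"]).as_rotvec())
d=[]
for n in ("scene","top"):
    p,dd=robot.camera(n);cv2.imwrite(f"pics/{n}2.png",p)
    P=cloud(n,dd);L=P-O;l=np.stack([L@X,L@Y,L@Z],-1);rr=np.hypot(l[...,1],l[...,2]);th=np.rad2deg(np.arctan2(l[...,1],l[...,2]))
    hsv=cv2.cvtColor(p,cv2.COLOR_BGR2HSV)
    s=(dd>0)&(rr>65)&(rr<119)&(abs(l[...,0])<22)&(hsv[...,1]<90)&(hsv[...,2]>110)
    h,e=np.histogram(th[s],np.arange(-180,181,5));print(n,[(int(x),int(c)) for x,c in zip(e,h) if c>3])
p=cv2.imread("pics/scene2.png");cv2.imwrite("pics/scene2c.png",cv2.resize(p[150:330,220:430],None,fx=3,fy=3))
```

```text
t 7.65 th -58.08 r 95.6 x 0.1 F [0.71 0.12 0.36] Ft 0.22 rxF.X -0.021 M.X -0.817 w 0.2981874410877585 0.4559002978294302
[ 46.8  44.4 -40.5  89.4 -21.   88.  -53.4] [-0.73692052 -0.35493873 -0.13662258]
[ 0.34501888 -0.49645837  0.21506097] [ 0.00287001  0.00083933 -0.00026521]
scene [(-175, 126), (-170, 8), (-120, 4), (-115, 346), (-110, 19), (-60, 4), (-55, 18), (0, 257), (5, 89), (60, 161), (65, 102)]
top [(-115, 21), (-60, 22), (-55, 224), (-50, 14), (0, 8), (5, 8), (55, 56), (60, 321), (65, 10), (120, 39)]
```

View pics/scene2c.png

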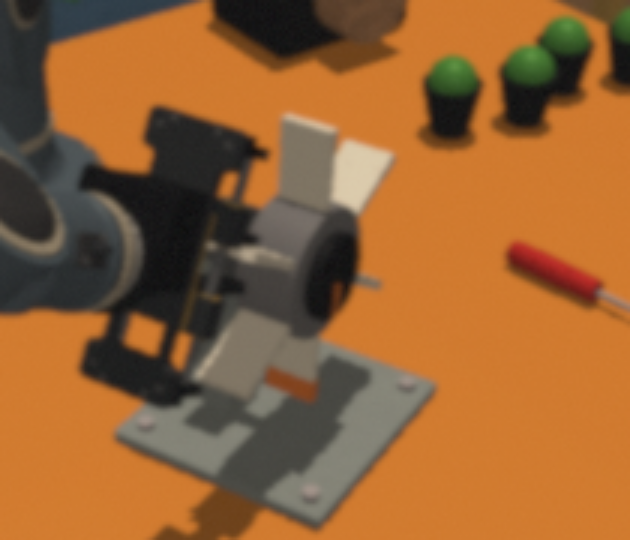

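The crop shows a paddle between the fingers. The orange tip is near straight down at (290,385), and an upright paddle stands at (308,160), about 6°. The push effort falls steadily on −turns and is lowest near tool −50°, so the weight is about 43° below the pushed paddle on the −side. I'll move to the next paddle and keep turning the same way.

Run:
```python
from h import *
plan([pose(-58,150)])
plan([pose(-58+6.5*k,155 if k<10 else 150) for k in range(1,11)])
plan([pose(7,95)])
```

```text
"dp": [[0.0, 0.0, -0.055]] 
"delta_rot": [[0.0, 0.0, 0.0]]
"dp": [[-0.0, -0.0175, -0.004], [-0.0, -0.0349, -0.001], [0.0, -0.0517, 0.0039], [-0.0, -0.0679, 0.0107], [-0.0, -0.0833, 0.0193], [-0.0, -0.0975, 0.0295], [0.0, -0.1106, 0.0414], [-0.0, -0.1221, 0.0546], [-0.0, -0.1322, 0.069], [-0.0, -0.1359, 0.0866]] 
"delta_rot": [[-0.1134, -0.0, -0.0], [-0.2269, 0.0, 0.0], [-0.3403, -0.0, 0.0], [-0.4538, -0.0, 0.0], [-0.5672, -0.0, 0.0], [-0.6807, -0.0, -0.0], [-0.7941, -0.0, 0.0], [-0.9076, -0.0, 0.0], [-1.021, -0.0, -0.0], [-1.1345, -0.0, -0.0]]
"dp": [[-0.0, -0.0, 0.055]] 
"delta_rot": [[0.0, 0.0, -0.0]]
```

Emit:
{"method": "step_arm", "body": {"delta_rot": [[0,0,0],[0,0,0],[0,0,0],[0,0,0]], "dp": [[0,0,-0.025],[0,0,-0.055],[0,0,-0.055],[0,0,-0.055]], "grip": [0.4,0.6,0.6,0.6]}}

```text
t: 8.08
eef_pos: [555.9, -90.7, 245.6]
orientation: [[0.925, 0.203, -0.32], [0.379, -0.492, 0.783], [0.002, -0.846, -0.533]]
ft_force: [-0.2, 0.7, -1.4]
width: 0.521
finger_force: 0.0
```

Emit:
{"method": "step_arm", "body": {"delta_rot": [[-0.1134,0,0],[-0.2269,0,0],[-0.3403,0,0],[-0.4538,0,0],[-0.5672,0,0],[-0.6807,0,0],[-0.7941,0,0],[-0.9076,0,0],[-1.021,0,0],[-1.1345,0,0]], "dp": [[0,-0.0175,-0.004],[0,-0.0349,-0.001],[0,-0.0517,0.0039],[0,-0.0679,0.0107],[0,-0.0833,0.0193],[0,-0.0975,0.0295],[0,-0.1106,0.0414],[0,-0.1221,0.0546],[0,-0.1322,0.069],[0,-0.1359,0.0866]], "grip": [0.6,0.6,0.6,0.6,0.6,0.6,0.6,0.6,0.6,0.6]}}

```text
t: 8.92
eef_pos: [498.9, 47.0, 316.4]
orientation: [[0.924, 0.38, 0.055], [0.384, -0.916, -0.118], [0.005, 0.13, -0.991]]
ft_force: [0.6, 0.2, -0.1]
width: 0.6
finger_force: 0.0
```

Emit:
{"method": "step_arm", "body": {"delta_rot": [[0,0,0],[0,0,0],[0,0,0],[0,0,0],[0,0,0],[0,0,0],[0,0,0],[0,0,0],[0,0,0]], "dp": [[0,0,0],[0,0,0],[0,0,0.03],[0,0,0.055],[0,0,0.055],[0,0,0.055],[0,0,0.055],[0,0,0.055],[0,0,0.055]], "grip": [0.6,0.6,0.6,0.6,0.3,0.3,0.3,0.3,0.3]}}

```text
t: 9.67
eef_pos: [502.9, 39.0, 261.1]
orientation: [[0.924, 0.378, 0.049], [0.381, -0.918, -0.113], [0.002, 0.123, -0.992]]
ft_force: [0.0, 0.4, -0.7]
width: 0.336
finger_force: 0.0
```

Emit:
{"method": "step_arm", "body": {"delta_rot": [[0.0436,0,0],[0.0873,0,0],[0.1309,0,0],[0.1745,0,0]], "dp": [[0,0.0041,0.0001],[0,0.0083,0.0004],[0,0.0124,0.0008],[0,0.0165,0.0014]], "grip": [0.3,0.3,0.3,0.3]}}

```text
t: 10.0
eef_pos: [509.0, 24.0, 261.7]
orientation: [[0.924, 0.382, -0.018], [0.382, -0.923, 0.05], [0.002, -0.054, -0.999]]
ft_force: [-0.1, 0.6, -0.3]
width: 0.3
finger_force: 0.5
```

Emit:
{"method": "step_arm", "body": {"delta_rot": [[0.0436,0,0],[0.0873,0,0],[0.1309,0,0],[0.1745,0,0]], "dp": [[0,0.0041,0.0001],[0,0.0083,0.0004],[0,0.0124,0.0008],[0,0.0165,0.0014]], "grip": [0.3,0.3,0.3,0.3]}}

```text
t: 10.33
eef_pos: [515.3, 8.6, 259.3]
orientation: [[0.924, 0.372, -0.084], [0.382, -0.9, 0.21], [0.002, -0.226, -0.974]]
ft_force: [-0.3, 0.6, 0.5]
width: 0.298
finger_force: 0.5
```

Emit:
{"method": "step_arm", "body": {"delta_rot": [[0.0436,0,0],[0.0873,0,0],[0.1309,0,0],[0.1745,0,0]], "dp": [[0,0.0041,0.0001],[0,0.0083,0.0004],[0,0.0124,0.0008],[0,0.0165,0.0014]], "grip": [0.3,0.3,0.3,0.3]}}

```text
t: 10.67
eef_pos: [521.3, -6.0, 254.2]
orientation: [[0.924, 0.352, -0.148], [0.382, -0.85, 0.363], [0.002, -0.392, -0.92]]
ft_force: [0.3, 0.6, 0.7]
width: 0.3
finger_force: 0.6
```

Emit:
{"method": "step_arm", "body": {"delta_rot": [[0.0436,0,0],[0.0873,0,0],[0.1309,0,0],[0.1745,0,0]], "dp": [[0,0.0041,0.0001],[0,0.0083,0.0004],[0,0.0124,0.0008],[0,0.0165,0.0014]], "grip": [0.3,0.3,0.3,0.3]}}

```text
t: 11.0
eef_pos: [527.0, -19.8, 246.2]
orientation: [[0.924, 0.32, -0.207], [0.381, -0.774, 0.506], [0.002, -0.546, -0.838]]
ft_force: [0.4, 1.2, 0.8]
width: 0.301
finger_force: 0.7
```

Emit:
{"method": "step_arm", "body": {"delta_rot": [[0.0436,0,0],[0.0873,0,0],[0.1309,0,0],[0.1745,0,0]], "dp": [[0,0.0041,0.0001],[0,0.0083,0.0004],[0,0.0124,0.0008],[0,0.0165,0.0014]], "grip": [0.3,0.3,0.3,0.3]}}

```text
t: 11.33
eef_pos: [532.0, -32.0, 236.0]
orientation: [[0.924, 0.279, -0.259], [0.381, -0.674, 0.633], [0.002, -0.684, -0.73]]
ft_force: [-0.1, 1.6, 2.2]
width: 0.296
finger_force: 0.9
```

Emit:
{"method": "step_arm", "body": {"delta_rot": [[0.0436,0,0],[0.0873,0,0],[0.1309,0,0],[0.1745,0,0]], "dp": [[0,0.0041,0.0001],[0,0.0083,0.0004],[0,0.0124,0.0008],[0,0.0165,0.0014]], "grip": [0.3,0.3,0.3,0.3]}}

```text
t: 11.67
eef_pos: [536.2, -42.3, 223.7]
orientation: [[0.925, 0.23, -0.304], [0.381, -0.554, 0.74], [0.002, -0.8, -0.6]]
ft_force: [-0.0, 1.3, 1.8]
width: 0.301
finger_force: 1.0
```

Run:
```python
from h import *
torque();s=robot.observe();json.dump([x.tolist() for x in pose(-53,95)],open("cmd.json","w"));c=cmd()
print(s["eef_pos"]-c[0],Ro.from_matrix(c[1].T@s["orientation"]).as_rotvec())
```

```text
t 11.67 th -52.49 r 96.4 x 0.6 F [-0.    1.3   1.78] Ft 2.14 rxF.X -0.206 M.X -0.495 w 0.30094435179837575 1.0065860562826856
[ 0.78525371 -0.29376475  1.50456589] [ 0.00226244  0.00160009 -0.00135561]
```

Effort on the second paddle mirrors the first, with the symmetry centre at tool −50.3°. So paddle C, the one after the next, has to end at about −13.5° unloaded. I'll move over to paddle C.

Run:
```python
from h import *
plan([pose(-53,150)])
plan([pose(-53+6.7*k,155 if k<10 else 150) for k in range(1,11)])
plan([pose(14,95)])
json.dump([x.tolist() for x in pose(-16,95)],open("cmd.json","w"))
plan([pose(-18.3,95),pose(-20.6,95),pose(-23,95)])
plan([pose(-20,95),pose(-17,95),pose(-13.5,95),pose(-13.5,85),pose(-13.5,81)])
```

```text
"dp": [[-0.0, 0.0, -0.055]] 
"delta_rot": [[0.0, 0.0, 0.0]]
"dp": [[0.0, -0.0181, -0.0039], [0.0, -0.0359, -0.0008], [-0.0, -0.0533, 0.0044], [-0.0, -0.0699, 0.0116], [0.0, -0.0856, 0.0207], [0.0, -0.1, 0.0316], [0.0, -0.1132, 0.0441], [0.0, -0.1248, 0.058], [0.0, -0.1346, 0.0732], [0.0, -0.1381, 0.0914]] 
"delta_rot": [[-0.1169, -0.0, 0.0], [-0.2339, -0.0, 0.0], [-0.3508, -0.0, 0.0], [-0.4677, -0.0, 0.0], [-0.5847, -0.0, -0.0], [-0.7016, -0.0, 0.0], [-0.8186, -0.0, 0.0], [-0.9355, -0.0, -0.0], [-1.0524, -0.0, 0.0], [-1.1694, -0.0, 0.0]]
"dp": [[0.0, 0.0, 0.055]] 
"delta_rot": [[0.0, -0.0, 0.0]]
"dp": [[-0.0, 0.0038, 0.0001], [-0.0, 0.0076, 0.0003], [0.0, 0.0116, 0.0007]] 
"delta_rot": [[0.0401, 0.0, 0.0], [0.0803, 0.0, 0.0], [0.1222, 0.0, 0.0]]
"dp": [[0.0, -0.005, 0.0001], [0.0, -0.01, 0.0005], [0.0, -0.0157, 0.0013], [0.0, -0.0141, 0.0112], [0.0, -0.0134, 0.0151]] 
"delta_rot": [[-0.0524, 0.0, 0.0], [-0.1047, 0.0, 0.0], [-0.1658, 0.0, 0.0], [-0.1658, 0.0, 0.0], [-0.1658, 0.0, 0.0]]
```

Emit:
{"method": "step_arm", "body": {"delta_rot": [[0,0,0],[0,0,0],[0,0,0],[0,0,0]], "dp": [[0,0,-0.025],[0,0,-0.055],[0,0,-0.055],[0,0,-0.055]], "grip": [0.4,0.6,0.6,0.6]}}

```text
t: 12.0
eef_pos: [553.5, -84.5, 256.4]
orientation: [[0.926, 0.23, -0.301], [0.379, -0.558, 0.738], [0.002, -0.797, -0.604]]
ft_force: [-0.7, 0.7, -0.5]
width: 0.521
finger_force: 0.0
```

Emit:
{"method": "step_arm", "body": {"delta_rot": [[-0.1169,0,0],[-0.2339,0,0],[-0.3508,0,0],[-0.4677,0,0],[-0.5847,0,0],[-0.7016,0,0],[-0.8186,0,0],[-0.9355,0,0],[-1.0524,0,0],[-1.1694,0,0]], "dp": [[0,-0.0181,-0.0039],[0,-0.0359,-0.0008],[0,-0.0533,0.0044],[0,-0.0699,0.0116],[0,-0.0856,0.0207],[0,-0.1,0.0316],[0,-0.1132,0.0441],[0,-0.1248,0.058],[0,-0.1346,0.0732],[0,-0.1381,0.0914]], "grip": [0.6,0.6,0.6,0.6,0.6,0.6,0.6,0.6,0.6,0.6]}}

```text
t: 12.83
eef_pos: [492.2, 63.6, 313.4]
orientation: [[0.924, 0.37, 0.101], [0.383, -0.895, -0.229], [0.006, 0.25, -0.968]]
ft_force: [-0.3, 1.2, -1.0]
width: 0.596
finger_force: 0.0
```

Emit:
{"method": "step_arm", "body": {"delta_rot": [[0,0,0],[0,0,0],[0,0,0],[0,0,0],[0,0,0],[0,0,0],[0,0,0],[0,0,0],[0,0,0]], "dp": [[0,0,0],[0,0,0],[0,0,0.03],[0,0,0.055],[0,0,0.055],[0,0,0.055],[0,0,0.055],[0,0,0.055],[0,0,0.055]], "grip": [0.6,0.6,0.6,0.6,0.3,0.3,0.3,0.3,0.3]}}

```text
t: 13.58
eef_pos: [498.5, 49.6, 259.2]
orientation: [[0.924, 0.369, 0.095], [0.381, -0.897, -0.224], [0.003, 0.243, -0.97]]
ft_force: [-0.2, 1.4, 0.7]
width: 0.34
finger_force: 0.0
```

Emit:
{"method": "step_arm", "body": {"delta_rot": [[0.0436,0,0],[0.0873,0,0],[0.1309,0,0],[0.1745,0,0]], "dp": [[0,0.0041,0.0001],[0,0.0083,0.0004],[0,0.0124,0.0008],[0,0.0165,0.0014]], "grip": [0.3,0.3,0.3,0.3]}}

```text
t: 13.92
eef_pos: [504.2, 35.4, 261.7]
orientation: [[0.924, 0.382, 0.028], [0.383, -0.922, -0.062], [0.002, 0.068, -0.998]]
ft_force: [-0.8, 2.6, -0.6]
width: 0.303
finger_force: 1.1
```

Emit:
{"method": "step_arm", "body": {"delta_rot": [[0.0436,0,0],[0.0873,0,0],[0.1309,0,0],[0.1745,0,0]], "dp": [[0,0.0041,0.0001],[0,0.0083,0.0004],[0,0.0124,0.0008],[0,0.0165,0.0014]], "grip": [0.3,0.3,0.3,0.3]}}

```text
t: 14.25
eef_pos: [510.6, 20.1, 261.5]
orientation: [[0.924, 0.381, -0.039], [0.383, -0.919, 0.099], [0.002, -0.107, -0.994]]
ft_force: [-0.8, 2.3, 0.1]
width: 0.301
finger_force: 1.2
```

Emit:
{"method": "step_arm", "body": {"delta_rot": [[0.0436,0,0],[0.0873,0,0],[0.1309,0,0],[0.1745,0,0]], "dp": [[0,0.0041,0.0001],[0,0.0083,0.0004],[0,0.0124,0.0008],[0,0.0165,0.0014]], "grip": [0.3,0.3,0.3,0.3]}}

```text
t: 14.58
eef_pos: [516.8, 5.1, 258.5]
orientation: [[0.924, 0.368, -0.104], [0.383, -0.887, 0.257], [0.002, -0.278, -0.961]]
ft_force: [-1.1, 2.6, -0.0]
width: 0.301
finger_force: 1.4
```

Emit:
{"method": "step_arm", "body": {"delta_rot": [[0.0401,0,0],[0.0803,0,0],[0.1222,0,0],[0.1222,0,0],[0.1222,0,0]], "dp": [[0,0.0038,0.0001],[0,0.0076,0.0003],[0,0.0116,0.0007],[0,0.0116,0.0007],[0,0.0116,0.0007]], "grip": [0.3,0.3,0.3,0.3,0.3]}}

```text
t: 15.0
eef_pos: [521.1, -6.8, 253.2]
orientation: [[0.925, 0.35, -0.148], [0.38, -0.851, 0.362], [0.0, -0.391, -0.92]]
ft_force: [-1.4, 1.5, 1.7]
width: 0.3
finger_force: 1.1
```

Run:
```python
from h import *
torque()
```

```text
t 15.0 th -23.2 r 96.0 x 0.2 F [-1.45  1.54  1.69] Ft 2.48 rxF.X -0.238 M.X 0.041 w 0.299563133497223 1.091316846159316
```

Moving effort at −16° was about 1.4 against a mid-level of about 1.55, so straight down is near tool −23°, as predicted. Now I'll back off to let the bush relax, seat the fingers and close.

Emit:
{"method": "step_arm", "body": {"delta_rot": [[-0.0524,0,0],[-0.1047,0,0],[-0.1658,0,0],[-0.1658,0,0],[-0.1658,0,0],[-0.1658,0,0]], "dp": [[0,-0.005,0.0001],[0,-0.01,0.0005],[0,-0.0157,0.0013],[0,-0.0141,0.0112],[0,-0.0134,0.0151],[0,-0.0134,0.0151]], "grip": [0.3,0.3,0.3,0.3,0.3,0.3]}}

```text
t: 15.5
eef_pos: [512.7, 9.8, 242.9]
orientation: [[0.924, 0.37, -0.092], [0.382, -0.899, 0.215], [-0.003, -0.234, -0.972]]
ft_force: [0.3, 0.0, -1.2]
width: 0.302
finger_force: 0.0
```

Run:
```python
from h import *
torque()
for n in ("scene","top"):
    p,dd=robot.camera(n);cv2.imwrite(f"pics/{n}3.png",p)
    P=cloud(n,dd);L=P-O;l=np.stack([L@X,L@Y,L@Z],-1);rr=np.hypot(l[...,1],l[...,2]);th=np.rad2deg(np.arctan2(l[...,1],l[...,2]))
    hsv=cv2.cvtColor(p,cv2.COLOR_BGR2HSV)
    s=(dd>0)&(rr>65)&(rr<119)&(abs(l[...,0])<22)&(hsv[...,1]<90)&(hsv[...,2]>110)
    h,e=np.histogram(th[s],np.arange(-180,181,60)-13.5+30)
    for k in range(-3,4):
        c=-13.5+60*k;q=s&(abs(th-c)<20)
        if q.sum()>15:print(n,c,q.sum(),np.median(th[q]-c))
```

```text
t 15.5 th -13.89 r 80.3 x -1.3 F [ 0.28  0.04 -1.19] Ft -0.35 rxF.X 0.028 M.X -0.327 w 0.3016717271590517 0.0
scene -133.5 379 0.36840130545130023
scene -73.5 43 -0.488064050494998
scene -13.5 95 -3.5640064720910516
scene 46.5 354 -3.139917626032787
scene 166.5 86 0.509713482644969
top 46.5 253 -3.936144539677045
top 106.5 99 -4.1023576933176855
```

Emit:
{"method": "step_arm", "body": {"delta_rot": [[0,0,0],[0,0,0],[0,0,0],[0,0,0],[0,0,0],[0,0,0],[0,0,0],[0,0,0],[0,0,0],[0,0,0]], "dp": [[0,0,0],[0,0,0],[0,0,0],[0,0,0],[0,0,0],[0,0,0],[0,0,0],[0,0,0],[0,0,0],[0,0,0]], "grip": [0,0,0,0,0,0,0,0,0,0]}}

```text
t: 16.43
eef_pos: [513.8, 10.5, 244.7]
orientation: [[0.924, 0.371, -0.089], [0.381, -0.899, 0.215], [0.0, -0.233, -0.973]]
ft_force: [-0.3, -1.0, 1.3]
width: 0.091
finger_force: 30.0
```

Run:
```python
from h import *
torque()
p,d=robot.camera("scene");cv2.imwrite("pics/s4c.png",cv2.resize(p[150:330,220:430],None,fx=3,fy=3,interpolation=cv2.INTER_CUBIC))
torque()
```

```text
t 16.43 th -13.46 r 81.9 x 0.0 F [-0.29 -0.97  1.29] Ft -0.47 rxF.X 0.038 M.X -0.171 w 0.0905326903699507 29.964257469182485
t 16.48 th -13.45 r 81.9 x 0.0 F [-0.   -0.61  1.02] Ft -0.31 rxF.X 0.025 M.X -0.191 w 0.09136518438058676 29.964056157914456
```

View pics/s4c.png

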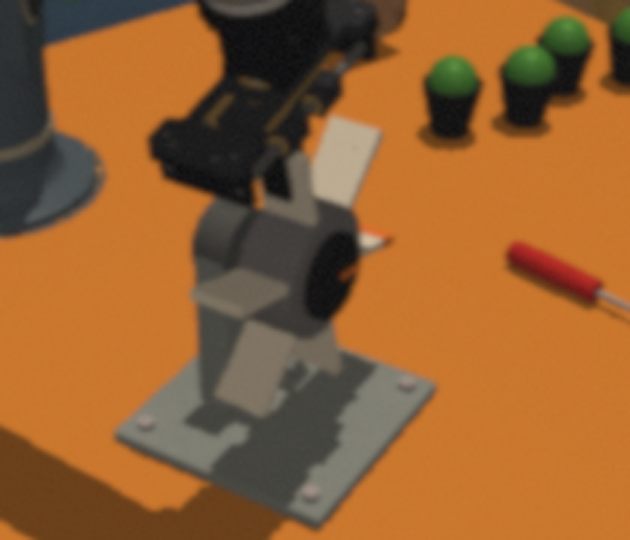

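The crop shows the fingers closed on a paddle at about (290,190), and the hub line at (350,270) agrees with the orange tip at (380,240). The grip is 30 N and the rotor is still, so I'm handing in.

```bash
python3 -c "
from station import robot
print(robot.close_job())"
```

```text
the job is handed in; nothing more can be done
None
```

I've handed the job in: going by the turning effort I felt, the rotor's heavy side points straight down, and the gripper is holding a paddle still at 30 N; I never touched the carton, bottle or screwdriver, and the judge's verdict wasn't shown.

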